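# Put the tape measure away in the roll-top bin

## Robot

A 6-joint arm with a two-finger parallel gripper is mounted at the origin on the work surface. World frame = base frame: x ahead of the robot, y to its left, z up, the work surface at z = 0. Lengths are in mm, angles in rad, forces in N, time in s.
With the tool pointing down it reaches from about 325 to 900 mm from the base axis. Payload 3.5 kg.
Tool frame: the origin (TCP) lies at the very end of the fingers, on their centre line; the grasp point (between the pads) lies 19 mm behind it; z points along the fingers, y is the direction in which the jaws open and shut (so a half turn about z gives the same grasp; the last joint's range is limited). The gripper opens to 85 mm and grips with 20 to 120 N. Pads are 22 mm wide; open, the fingers measure 114 mm over their backs; the gripper's body (76 mm by 85 mm) begins 54 mm behind the grasp point. The pads swing forward as they close: fully open they stand 13 mm farther back than shut.
Start: joints at [1.158, 0.276, -0.026, 1.268, 0, 1.467], TCP at [190.549, 595.242, 231.313] pointing down, gripper open.
Joint ranges: [-3.12, 3.12], [-0.85, 1.88], [-1.08, 1.24], [-1.95, 2.15], [-1.57, 1.53], [-3.14, 3.14]. Speed limits (rad/s): [2.57, 2.57, 3.14, 3.14, 3.14, 3.14].

## Interface

Orientations are given as a unit quaternion [w, x, y, z].
In Python, from workcell import arm gives the robot as it stands. The module is installed in compiled form; this text tells all that it offers.
- The arm moves only by the shell command python3 -m jog 'ROWS'. ROWS is a JSON object of lists of equal length, an entry for each row: "claw": the closure, from 0 (fully open) to 1 (shut); "dp": the shift along the world's x, y, z in mm, a list of three; "roll": the turn about the world's z in degrees. In form: {"claw": [claw, ...], "dp": [[x, y, z], ...], "roll": [roll, ...]}. A call has 1 to 12 rows; each row is the pose to reach, as a shift and turn from the pose commanded when the call began; what a row does not reach only later rows make up. A row lasts 1/10 s, in which the tool goes at most 50 mm and 8.59 degrees, less where a joint would pass 70% of its speed; a pose out of reach is approached as far as the arm can. A call with a gripper value outside its range is refused whole. The fingers move at their own pace and stop on an object; the grip force is fixed at half the most. Time passes only in rows, so rows that repeat a pose let the fingers close. It gives the time, the measured TCP pose, the force and the opening at its end, in the units of the state.
- arm.get_obs(): the state, without advancing time (a new reading comes with each control period).
- arm.camera(name): name is "scene" or "top" or "wrist"; returns (picture, depth): 420x560x3 uint8, blue, green, red; 420x560 float32, mm along the optical axis (not along the pixel's ray), 0 where there is no reading.
- arm.camera_model(name): a dict with "camera_matrix" (3x3 intrinsics, pixels), "k1" (the pictures are not rectified: a ray, as slopes to the right and down, at radius r is drawn at 1 + k1 r^2 times it, then the intrinsics apply), "extrinsics" (4x4, takes a point from camera to world coordinates). Camera axes: x right, y up, looking along -z (the intrinsics and any distortion apply to the point x, -y, -z); pixel columns grow to the right and rows downward; lengths in mm; the calibration is good to about 2 mm. A picture is of the moment at which its call begins: read the wrist's pose just before it. camera_model takes no time and is no camera call; for the wrist camera it gives the pose at the moment of the call.
- arm.close_job(): hands the job in, once; it reports no verdict.
The state is a dict: "time": time; "q": joint angles; "qd": joint speeds; "joint_torque": joint torques, N m; "position": TCP position; "eef_rot": TCP orientation; "ft_force": force on the tool from outside, world axes, zero at the start; "torque": the same for the moment, N m; "opening": opening from 0.0 (shut) to 1.0 (fully open).
Only numpy, scipy, OpenCV 4.12 (cv2) and the standard library are available. Lean on these libraries where they do the work, as an engineer would, in place of code of your own. Each camera call takes 0.05 s, during which the arm holds its last target.

## Task

Put the tape measure away: set it down inside the open roll-top bin (do not drop it in), then roll the bin's slatted cover down along its track until it is fully shut, with the tape measure left inside.

Things in the scene. Friction and masses are not known exactly. Their poses are not given: they have to be found in the camera images.
- tape_measure: Tape measure: silver-grey case, round-topped, with a black pad on top, 70 mm long (its x), 38 mm thick (y, flat parallel sides, a black disc on each), 68 mm tall, small steel hook on a tongue at the foot of its +x end; 250 g, loose, upright on the table. Origin: centre of its underside. A roll of packing tape, a small carton and a brass candle holder near it have no part in the job.
- bin: Wooden roll-top bin, fixed. Origin: centre of its underside; front faces its -x (the robot), z up. 336 deep (x), 324 wide (y), 213 mm high. Floor 12 mm up; side walls' inner faces at y = +-150; front board x -158 to -146, top 66 mm up. The cover rolls about an axis along y, 45 mm up at x = 0; a fixed hood closes the rear. Cover open: the front half (x < 0) is open from above.
- cover (a joint): The bin's curved cover of pale wood slats (inner radius 150 mm, 8 mm thick). Rad: 0 = fully shut, leading edge down on the front board; grows as it rolls up and back; 1.57 = fully open (stop). Starts at 1.3 to 1.53. It stays where it is left; 3 to 5 N at the handle moves it.
- cover_handle (a point): Middle of the steel bar handle on the cover's leading edge: round, 12 mm thick, 130 mm long along the bin's y, on two posts 55 mm either side, its centre 40 mm outside the slats. At joint value q it lies at bin x = -198 cos(q + 0.183) mm, z = 45 + 198 sin(q + 0.183) mm. It can be pinched from above or pushed.

How it is judged:
By the outcome, as a careful person would: the job done as asked, in the order asked, and still so for the second after the job is handed in, with the robot touching nothing.
It also fails if it takes over 67 s, if anything falls off the work surface, if the arm or the gripper's body presses on something with over 40 N, if the wrist force passes 120 N, or if a joint passes its speed limit or range.

## Working session

There is one attempt and no reset: what is moved stays moved. The work goes in short steps, Python scripts to look and compute and a shell command to move; the robot and the scene stay as the last step left them, time stands still between calls to the robot, and variables do not carry over. Pictures are saved under pics/ and viewed, and the job is handed in when it is done.

```bash
mkdir -p pics; cat > h.py <<'E'
import numpy as np, cv2
from workcell import arm
def shot(n,f):
    m=arm.camera_model(n); p,d=arm.camera(n); cv2.imwrite('pics/'+f+'.png',p); np.savez('pics/'+f+'.npz',p=p,d=d,K=m['camera_matrix'],k1=m['k1'],E=m['extrinsics']); return p,d,m
def load(f):
    z=np.load('pics/'+f+'.npz'); return z['p'],z['d'],dict(camera_matrix=z['K'],k1=float(z['k1']),extrinsics=z['E'])
def rays(m,uv):
    K=np.array(m['camera_matrix']); uv=np.asarray(uv,float).reshape(-1,1,2)
    n=cv2.undistortPoints(uv,K,np.array([m['k1'],0,0,0,0.]),None,None,None)if False else cv2.undistortPointsIter(uv,K,np.array([m['k1'],0,0,0.]),None,None,(3,50,1e-9))
    n=n.reshape(-1,2); return np.c_[n[:,0],-n[:,1],-np.ones(len(n))]
def plane(m,uv,z):
    E=np.array(m['extrinsics']); r=rays(m,uv)@E[:3,:3].T; o=E[:3,3]
    return o+r*((z-o[2])/r[:,2])[:,None]
def pts(m,uv,d):
    E=np.array(m['extrinsics']); uv=np.asarray(uv); r=rays(m,uv); dd=d[uv[:,1].astype(int),uv[:,0].astype(int)]
    return (r*dd[:,None])@E[:3,:3].T+E[:3,3]
E
python3 - <<'E'
from h import *
print(arm.get_obs())
for n in('scene','top','wrist'):
    p,d,m=shot(n,n+'0'); print(n,m)
E
```

```text
{'time': 0.0, 'q': array([ 1.15760253e+00,  2.77156104e-01, -2.78833535e-02,  1.26800374e+00,
        1.01775967e-05,  1.46742074e+00]), 'qd': array([-0.00070447,  0.00066775, -0.00140799,  0.000172  ,  0.00096914,
        0.00097582]), 'joint_torque': array([-1.30732838e-03, -4.45508623e+01,  2.95202386e+01,  1.63939985e-02,
       -1.68348356e-04, -7.02952278e-06]), 'position': array([190.23106027, 594.52834741, 230.14419325]), 'eef_rot': array([-2.91870482e-04,  1.54290199e-01,  9.88024935e-01, -1.08486993e-03]), 'ft_force': array([ 0.49436648,  1.32705999, -0.3312672 ]), 'torque': array([0.00521971, 0.0158669 , 0.02189144]), 'opening': 0.9992498769137143}
scene {'camera_matrix': array([[527.08405382,   0.        , 280.44656672],
       [  0.        , 527.08405382, 208.87999793],
       [  0.        ,   0.        ,   1.        ]]), 'k1': 0.042364897727529306, 'extrinsics': array([[ 8.81588298e-01, -4.45110800e-01,  1.57093758e-01,
         6.79178329e+02],
       [ 4.72004401e-01,  8.28675236e-01, -3.00847467e-01,
        -3.87902269e+02],
       [ 3.73074969e-03,  3.39372552e-01,
[... 553 characters left out ...]
89e-01,  9.76229590e-01,
         1.15467263e+03],
       [ 0.00000000e+00,  0.00000000e+00,  0.00000000e+00,
         1.00000000e+00]])}
wrist {'camera_matrix': array([[337.22299691,   0.        , 283.15162853],
       [  0.        , 337.22299691, 210.83674518],
       [  0.        ,   0.        ,   1.        ]]), 'k1': -0.06441508797713622, 'extrinsics': array([[ 3.04843496e-01, -9.15691316e-01, -2.61877560e-01,
         1.24139043e+02],
       [ 9.52401943e-01,  2.92806937e-01,  8.48212010e-02,
         6.16469606e+02],
       [-9.90470934e-04, -2.75269889e-01,  9.61366479e-01,
         3.73628223e+02],
       [ 0.00000000e+00,  0.00000000e+00,  0.00000000e+00,
         1.00000000e+00]])}
```

View pics/scene0.png

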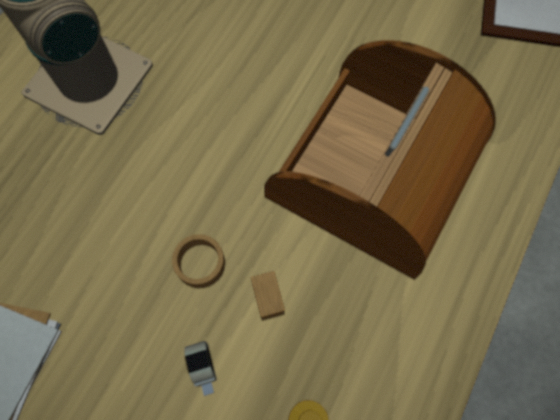

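View pics/top0.png

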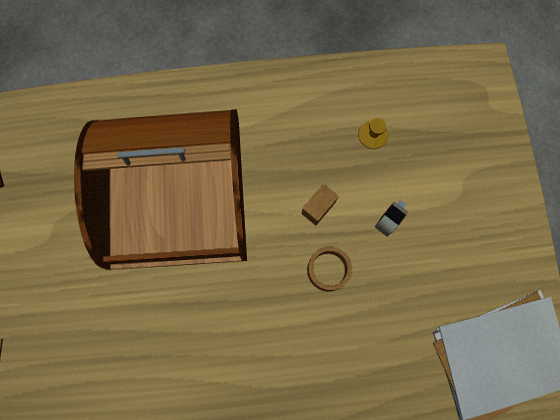

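View pics/wrist0.png

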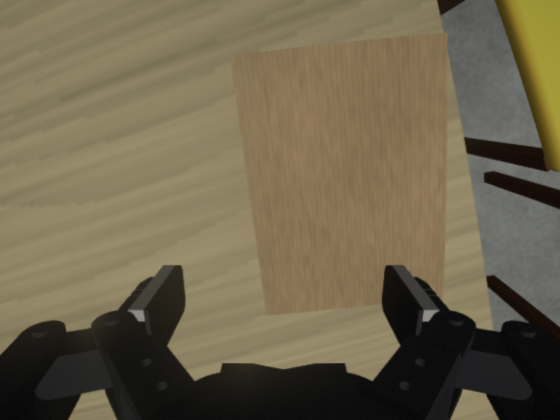

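The scene view shows the tape measure at about (200,363) with its hook at (207,388), and the bin at about (380,150). In the top view the tape measure is at (392,217) and the bin fills about (75–245, 110–270). The wrist view shows only the table. Next I'll measure from these.

```bash
python3 - <<'E'
from h import *
for n,box in(('top0',(365,190,420,245)),('scene0',(165,325,240,405))):
    p,d,m=load(n); u0,v0,u1,v1=box
    uu,vv=np.meshgrid(np.arange(u0,u1),np.arange(v0,v1)); uv=np.c_[uu.ravel(),vv.ravel()]
    P=pts(m,uv,d); k=d[uv[:,1],uv[:,0]]>0
    print(n,np.percentile(P[k][:,2],[5,50,95,99]))
    hi=k&(P[:,2]>45); Q=P[hi]
    r=cv2.minAreaRect(Q[:,:2].astype(np.float32)); print('high',hi.sum(),r,cv2.boxPoints(r).round(0).tolist(),'zmax',Q[:,2].max(),'med',np.median(Q[:,:2],0))
    # top of pad
    t=k&(P[:,2]>60); r=cv2.minAreaRect(P[t][:,:2].astype(np.float32)); print('top',t.sum(),r)
    crop=p[v0:v1,u0:u1]; cv2.imwrite('pics/c_%s.png'%n,cv2.resize(crop,None,fx=8,fy=8,interpolation=cv2.INTER_CUBIC)[:600,:600])
    lo=k&(P[:,2]>3)&(P[:,2]<20); print('low',lo.sum(),P[lo].mean(0))
# bin
p,d,m=load('top0')
uu,vv=np.meshgrid(np.arange(60,260),np.arange(100,280)); uv=np.c_[uu.ravel(),vv.ravel()]
P=pts(m,uv,d); Z=P[:,2].reshape(uu.shape); 
vis=np.clip(Z/220*255,0,255).astype(np.uint8); cv2.imwrite('pics/binz.png',cv2.resize(cv2.applyColorMap(vis,2),None,fx=3,fy=3,interpolation=0))
cv2.imwrite('pics/binc.png',cv2.resize(p[100:280,60:260],None,fx=3,fy=3,interpolation=cv2.INTER_CUBIC))
E
```

```text
top0 [-1.52630356  2.63189168 69.64429236 72.63763173]
high 480 ((528.9100341796875, -398.48529052734375), (40.18592834472656, 64.55900573730469), 44.578758239746094) [[492.0, -390.0], [537.0, -436.0], [566.0, -407.0], [521.0, -361.0]] zmax 75.26949054020406 med [ 524.8175181  -393.33348429]
top 319 ((527.8261108398438, -396.91436767578125), (39.345558166503906, 48.7109489440918), 43.75255584716797)
low 794 [ 540.84606781 -407.05215874    5.20149438]
scene0 [-2.90783876  0.34010513 67.24303638 70.0245723 ]
high 853 ((527.233154296875, -398.0124816894531), (40.465789794921875, 61.66645050048828), 45.67621994018555) [[491.0, -391.0], [535.0, -434.0], [563.0, -405.0], [519.0, -362.0]] zmax 73.51831492730116 med [ 529.50515473 -398.73834203]
top 512 ((527.2435302734375, -398.6358337402344), (39.72515869140625, 41.42507553100586), 45.27386474609375)
low 303 [ 540.35033332 -412.08418009    8.06396294]
```

View pics/c_top0.png

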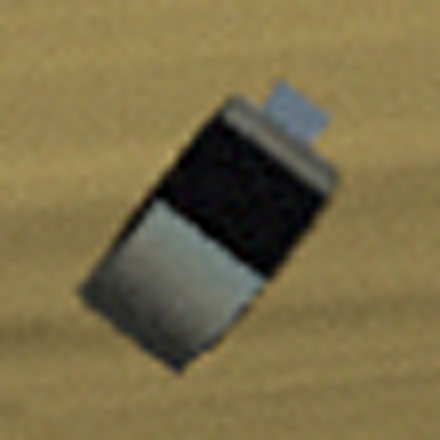

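View pics/binc.png

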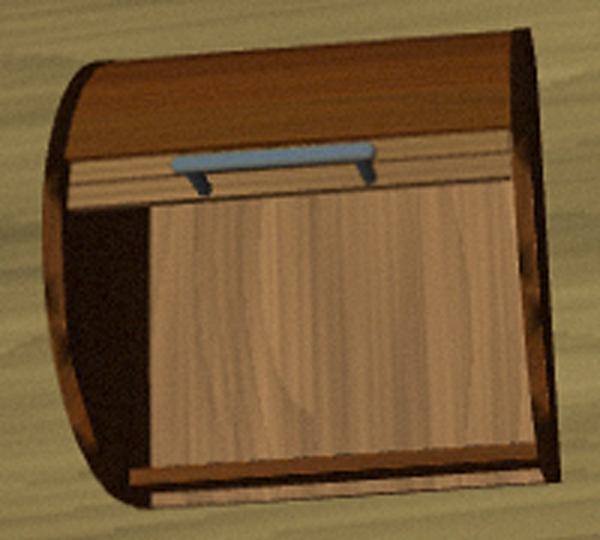

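View pics/binz.png

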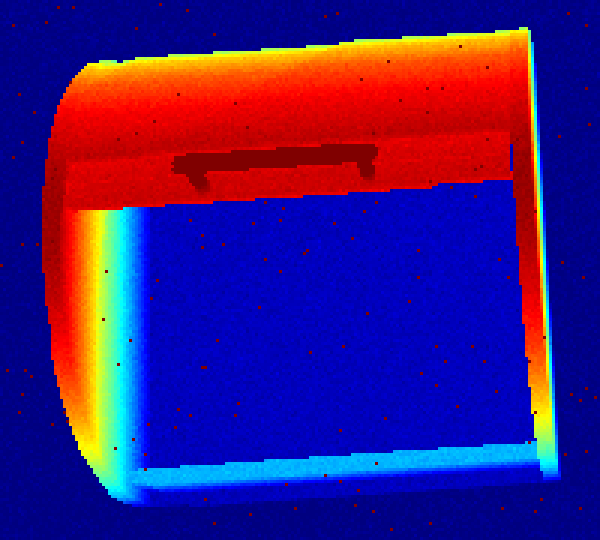

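View pics/c_scene0.png

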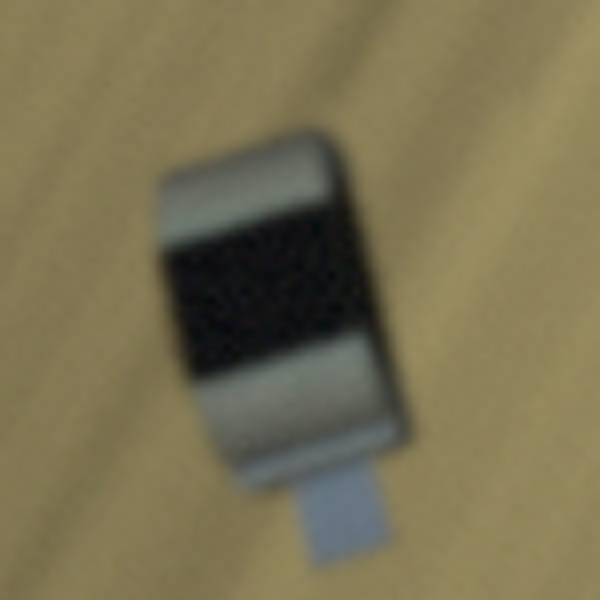

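```bash
python3 - <<'E'
from h import *
res={}
for n,box in(('top0',(60,100,260,280)),('scene0',(255,30,505,285))):
    p,d,m=load(n); u0,v0,u1,v1=box
    uu,vv=np.meshgrid(np.arange(u0,u1),np.arange(v0,v1)); uv=np.c_[uu.ravel(),vv.ravel()]
    P=pts(m,uv,d); c=p[uv[:,1],uv[:,0]].astype(int)
    k=d[uv[:,1],uv[:,0]]>0
    steel=k&(c[:,0]>c[:,2]+5)&(P[:,2]>150)&(c.sum(1)>150)
    Q=P[steel]; z=np.percentile(Q[:,2],80); T=Q[Q[:,2]>z-12]
    r=cv2.minAreaRect(T[:,:2].astype(np.float32)); print(n,'handle',len(T),r,'z pct',np.percentile(T[:,2],[5,50,95]))
    bx=cv2.boxPoints(r); 
    # dark/board
    b=k&(P[:,2]>61)&(P[:,2]<71)
    if n=='top0': b&=uv[:,1]>230
    mk=np.zeros(p.shape[:2],np.uint8); mk[uv[b][:,1],uv[b][:,0]]=255
    nn,lab,st,ce=cv2.connectedComponentsWithStats(mk); 
    for i in np.argsort(-st[1:,4])[:3]+1:
        w=lab[uv[:,1],uv[:,0]]==i; B=P[w]; print('board?',st[i].tolist(),cv2.minAreaRect(B[:,:2].astype(np.float32)),cv2.fitLine(B[:,:2].astype(np.float32),cv2.DIST_HUBER,0,.01,.01).ravel().round(3))
    hi=k&(P[:,2]>30)&(P[:,2]<230)
    print('all', cv2.minAreaRect(cv2.convexHull(P[hi&(mk.reshape(-1).size>0)][:,:2].astype(np.float32))))
    fl=k&(P[:,2]>5)&(P[:,2]<20)&(c.min(1)>60)
E
```

```text
top0 handle 213 ((664.0164184570312, 92.2548599243164), (126.0522232055664, 8.86208724975586), 87.5745620727539) z pct [246.97778735 249.34469018 252.04032328]
board? [100, 231, 139, 35, 832] ((509.7037658691406, 101.13716125488281), (300.4864501953125, 76.39458465576172), 84.41841888427734) [4.10000e-02 9.99000e-01 4.94539e+02 9.92810e+01]
board? [240, 255, 6, 2, 7] ((474.4751281738281, -56.16562271118164), (1.3967292308807373, 11.043519973754883), 2.0503454208374023) [ 2.10000e-02  1.00000e+00  4.74688e+02 -5.67500e+01]
board? [245, 248, 1, 3, 3] ((489.4678649902344, -62.69380569458008), (0.06877634674310684, 5.0674052238464355), 86.59728240966797) [ 9.98000e-01 -5.80000e-02  4.89559e+02 -6.27110e+01]
all ((645.1097412109375, 94.12064361572266), (325.9975891113281, 332.5777893066406), 87.77655792236328)
scene0 handle 276 ((662.4195556640625, 91.92756652832031), (122.6964340209961, 6.73193883895874), 87.9443130493164) z pct [245.16371626 247.29151134 249.21481964]
board? [278, 65, 137, 107, 944] ((566.1219482421875, 115.31744384765625), (273.6187438964844, 167.21546936035156), 89.41322326660156) [7.50000e-02 9.97000e-01 4.94675e+02 1.08915e+02]
board? [275, 190, 146, 83, 296] ((648.482177734375, -67.2412338256836), (4.236178398132324, 305.1043701171875), 87.2525405883789) [ 9.99000e-01 -4.30000e-02  6.54754e+02 -6.78760e+01]
board? [264, 185, 9, 6, 19] ((481.60870361328125, -60.95942306518555), (1.7526031732559204, 18.352188110351562), 85.04930877685547) [ 9.98000e-01 -6.10000e-02  4.82108e+02 -6.10720e+01]
all ((640.9362182617188, 10.525955200195312), (496.96917724609375, 335.22381591796875), 87.83560943603516)
```

Bin: origin about (646, 93), yaw about −2.3°, cover at about 1.47 rad. Tape measure: about (528, −398), with its hook pointing at −45°, so the jaws need to lie along +45°. I'll swing over to it in two legs.

```bash
python3 -m jog '{"claw":[0,0,0,0,0,0,0,0,0,0,0,0],"dp":[[15,-45,10],[30,-90,20],[50,-135,30],[70,-180,40],[90,-225,50],[110,-270,60],[130,-315,70],[145,-360,70],[160,-400,70],[175,-440,70],[190,-480,70],[190,-495,70]],"roll":[-3,-6,-9,-12,-15,-18,-21,-24,-27,-27,-27,-27]}'; python3 -c "
from h import *
o=arm.get_obs();print(o['position'],o['eef_rot'],o['q'])"
```

```text
time: 1.35
position: [381.6, 97.4, 301.2]
eef_rot: [0.0, 0.383, 0.924, -0.0]
ft_force: [0.0, 0.2, 0.8]
opening: 0.998
[381.62079798  97.36737667 301.17676672] [ 4.98087267e-04  3.82585394e-01  9.23919944e-01 -3.25071682e-04] [ 8.60778297e-02 -1.76314388e-01 -3.58923242e-01  1.38760272e+00
 -1.03591022e-03  8.71263608e-01]
```

```bash
python3 -m jog '{"claw":[0,0,0,0,0,0,0,0,0,0,0,0],"dp":[[10,-45,0],[20,-93,0],[32,-141,0],[45,-189,0],[58,-237,0],[71,-284,0],[86,-330,-10],[101,-372,-30],[116,-414,-50],[131,-452,-75],[146,-490,-95],[146,-495,-110]],"roll":[0,0,0,0,0,0,0,0,0,0,0,0]}'; python3 - <<'E'
from h import *
o=arm.get_obs();print(o['position'],o['eef_rot'],o['q'])
p,d,m=shot('wrist','w1')
o=arm.get_obs();print(o['position'])
E
```

```text
time: 2.55
position: [527.2, -398.7, 188.4]
eef_rot: [-0.0, 0.382, 0.924, -0.0]
ft_force: [-0.8, 0.8, -0.2]
opening: 0.998
[ 527.21117301 -398.65073199  188.35242416] [-1.56818962e-04  3.81969294e-01  9.24174942e-01 -3.33485834e-04] [-7.44840684e-01  3.62839478e-01  2.27097659e-05  1.20804334e+00
 -7.34269758e-04  3.90118512e-02]
[ 525.10614454 -396.01301378  185.75673947]
```

View pics/w1.png

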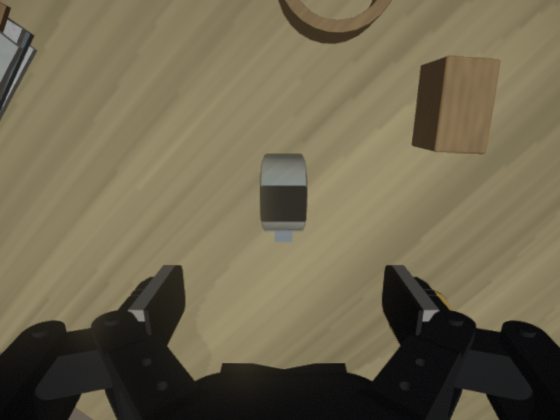

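The wrist view shows the tape measure at (283,192), square to the jaws and with its hook toward the bottom. The carton and the tape ring are well clear of it.

```bash
python3 - <<'E'
from h import *
p,d,m=load('w1')
uu,vv=np.meshgrid(np.arange(245,325),np.arange(140,250)); uv=np.c_[uu.ravel(),vv.ravel()]
P=pts(m,uv,d);k=d[uv[:,1],uv[:,0]]>0
Q=P[k&(P[:,2]>45)&(P[:,2]<90)]
r=cv2.minAreaRect(Q[:,:2].astype(np.float32));print(r,cv2.boxPoints(r).tolist(),Q[:,2].max())
for i in range(2): shot('wrist','x'); o=arm.get_obs(); print(o['position'],o['ft_force'])
E
```

```text
((526.4675903320312, -396.7526550292969), (39.68318176269531, 61.85411834716797), 44.976356506347656) [[490.57196044921875, -388.89923095703125], [534.2913818359375, -432.65472412109375], [562.3632202148438, -404.6060791015625], [518.643798828125, -360.8505859375]] 71.38733271120611
[ 524.68247831 -394.1387159   187.36138509] [ 1.26657273  1.00362049 -0.21969032]
[ 525.22225022 -393.59761495  189.38530579] [-1.01945916 -0.06504806  0.58007753]
```

```bash
python3 -m jog '{"claw":[0,0,0,0,0,0,0],"dp":[[1,-2,-40],[1,-2,-80],[1,-2,-115],[1,-2,-145],[1,-2,-165],[1,-2,-175],[1,-2,-175]],"roll":[0,0,0,0,0,0,0]}'; python3 -m jog '{"claw":[0.3,0.6,1,1,1,1,1,1,1,1],"dp":[[0,0,0],[0,0,0],[0,0,0],[0,0,0],[0,0,0],[0,0,0],[0,0,0],[0,0,0],[0,0,0],[0,0,0]],"roll":[0,0,0,0,0,0,0,0,0,0]}'
```

```text
time: 3.4
position: [527.1, -395.2, 16.3]
eef_rot: [-0.001, 0.38, 0.925, 0.0]
ft_force: [-0.1, -0.7, 0.4]
opening: 0.997
time: 4.4
position: [528.4, -397.9, 18.0]
eef_rot: [0.001, 0.381, 0.925, -0.001]
ft_force: [-1.5, -0.2, 6.1]
opening: 0.436
```

```bash
python3 -m jog '{"claw":[1,1,1,1,1,1,1,1],"dp":[[0,0,10],[0,0,30],[0,0,60],[0,0,100],[0,0,150],[0,0,200],[0,0,250],[0,0,250]],"roll":[0,0,0,0,0,0,0,0]}'; python3 - <<'E'
from h import *
p,d,m=shot('wrist','w2'); p,d,m=shot('scene','s2'); o=arm.get_obs();print(o['position'],o['ft_force'],o['opening'])
E
```

```text
time: 5.2
position: [530.8, -399.6, 276.2]
eef_rot: [0.007, 0.381, 0.925, -0.003]
ft_force: [1.0, -1.0, -1.6]
opening: 0.439
[ 528.02533141 -397.04439954  268.07429614] [ 0.65755405  0.33543823 -2.84192656] 0.4387171943278086
```

View pics/w2.png

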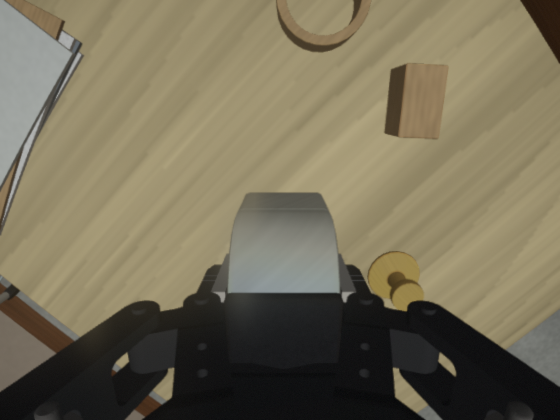

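View pics/s2.png

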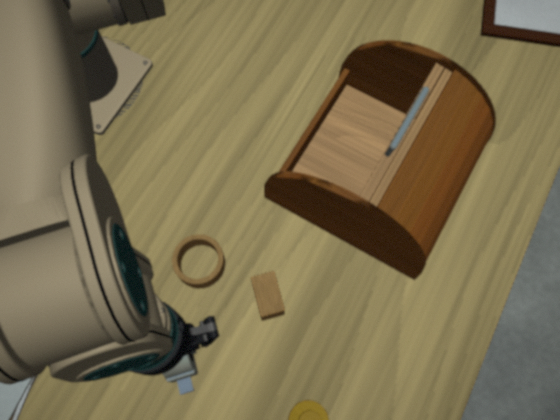

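The tape measure is held: opening 0.44 and about 2.5 N of weight. Next I'll carry it over the bin's open front half.

```bash
python3 -m jog '{"claw":[1,1,1,1,1,1,1,1,1,1,1,1],"dp":[[0,20,20],[0,60,35],[0,105,35],[0,150,35],[5,195,35],[10,240,35],[15,285,35],[20,330,35],[25,375,35],[30,420,35],[30,460,35],[30,493,35]],"roll":[4,8,12,16,20,24,28,32,36,40,43,43]}';  python3 -m jog '{"claw":[1,1,1],"dp":[[0,0,0],[0,0,0],[0,0,0]],"roll":[0,0,0]}'; python3 - <<'E'
from h import *
P=[]
for i in range(2): 
  shot(['top','scene'][i],['t3','s3'][i]); o=arm.get_obs(); P.append(o['position']);print(o['position'],o['eef_rot'],o['opening'])
E
```

```text
time: 6.5
position: [555.2, 98.5, 297.7]
eef_rot: [-0.003, 0.014, 1.0, 0.0]
ft_force: [-0.1, -0.5, -2.6]
opening: 0.437
time: 6.8
position: [556.5, 95.5, 299.5]
eef_rot: [-0.002, 0.016, 1.0, -0.0]
ft_force: [0.1, -0.7, -3.3]
opening: 0.44
[556.87460521  95.21186724 299.97640583] [-1.28794942e-03  1.59331273e-02  9.99872199e-01 -2.50670594e-04] 0.43957563438716013
[557.14380064  95.08568793 300.36470117] [-8.93872479e-04  1.61248319e-02  9.99869573e-01 -1.66703283e-04] 0.43807592795098
```

View pics/t3.png

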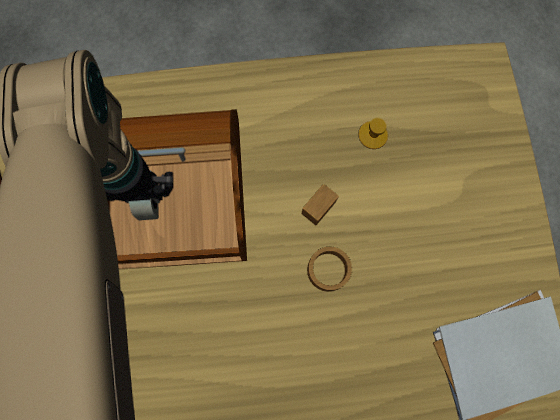

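View pics/s3.png

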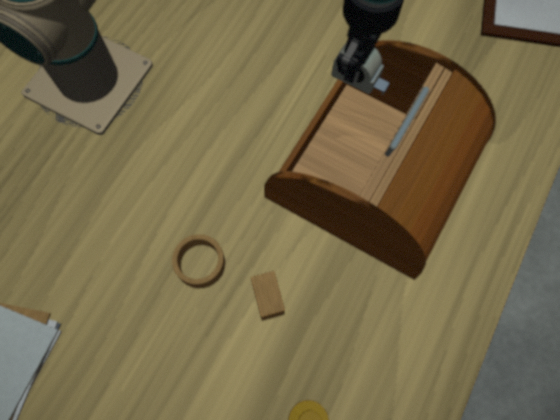

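```bash
python3 - <<'E'
from h import *
for n,u in(('t3',(0,40,190,270)),('s3',(300,0,470,160))):
    p,d,m=load(n); uu,vv=np.meshgrid(np.arange(u[0],u[2]),np.arange(u[1],u[3])); uv=np.c_[uu.ravel(),vv.ravel()]
    P=pts(m,uv,d);k=(d[uv[:,1],uv[:,0]]>0)&(P[:,2]>255)&(P[:,2]<900); P=P[k]
    c=p[uv[k][:,1],uv[k][:,0]]
    for z in range(255,800,40):
        s=P[(P[:,2]>=z)&(P[:,2]<z+40)]
        if len(s)>15: print(n,z,len(s),'rel x',(np.percentile(s[:,0],[1,99])-557).round(),'rel y',(np.percentile(s[:,1],[1,99])-95).round())
E
```

```text
t3 255 41 rel x [-34.  30.] rel y [-19.  17.]
t3 295 322 rel x [-33.  -4.] rel y [-33.  25.]
t3 335 489 rel x [-27.   6.] rel y [-53.  47.]
t3 375 382 rel x [-16.  11.] rel y [-67. -13.]
t3 415 300 rel x [-37.  13.] rel y [-39.  21.]
t3 455 679 rel x [-37.  22.] rel y [-37.  17.]
t3 495 530 rel x [-34.  15.] rel y [-36.   7.]
t3 535 231 rel x [-40.  21.] rel y [-36.  -4.]
t3 575 749 rel x [-39.  40.] rel y [-42. -12.]
t3 615 367 rel x [-36.  41.] rel y [-41. -32.]
t3 655 808 rel x [-86.  44.] rel y [-46. -39.]
t3 695 5648 rel x [-174.   37.] rel y [-61.  37.]
t3 735 16137 rel x [-180.   11.] rel y [-59.  35.]
s3 255 291 rel x [-33.  53.] rel y [-20.   8.]
s3 295 654 rel x [-33.  37.] rel y [-32.  15.]
s3 335 536 rel x [-25.  24.] rel y [-58.  25.]
s3 375 731 rel x [-19.  19.] rel y [-66.  -9.]
s3 415 882 rel x [-32.  38.] rel y [-38.  -1.]
s3 455 1010 rel x [-25.  38.] rel y [-38.  -2.]
```

The tool column stays within ±40 mm, which is clear of the cover edge (+73) and the handle (+105). Lowering.

```bash
python3 -m jog '{"claw":[1,1,1,1,1,1,1,1,1,1],"dp":[[0,0,-35],[0,0,-75],[0,0,-115],[0,0,-155],[0,0,-190],[0,0,-220],[0,0,-242],[0,0,-256],[0,0,-264],[0,0,-266]],"roll":[0,0,0,0,0,0,0,0,0,0]}';  python3 -m jog '{"claw":[1,1,1,1,1,1],"dp":[[0,0,-1],[0,0,-2],[0,0,-3],[0,0,-4],[0,0,-5],[0,0,-5]],"roll":[0,0,0,0,0,0]}'
```

```text
time: 7.9
position: [557.5, 95.8, 34.9]
eef_rot: [-0.0, 0.016, 1.0, -0.0]
ft_force: [-0.8, 1.7, -1.1]
opening: 0.436
time: 8.5
position: [557.4, 96.3, 30.3]
eef_rot: [-0.0, 0.015, 1.0, -0.0]
ft_force: [-0.7, -0.2, -2.6]
opening: 0.436
```

```bash
python3 -m jog '{"claw":[1,1,1,1],"dp":[[0,0,-1],[0,0,-2],[0,0,-2],[0,0,-2]],"roll":[0,0,0,0]}'; python3 -m jog '{"claw":[1,1,1],"dp":[[0,0,-1],[0,0,-1],[0,0,-1]],"roll":[0,0,0]}'
```

```text
time: 8.9
position: [557.5, 96.3, 30.0]
eef_rot: [0.0, 0.015, 1.0, -0.0]
ft_force: [-5.0, 0.2, 9.6]
opening: 0.439
time: 9.2
position: [557.5, 96.3, 30.0]
eef_rot: [0.0, 0.015, 1.0, -0.0]
ft_force: [-7.9, 0.4, 15.0]
opening: 0.433
```

It has touched the floor. I'll ease the load, open the jaws and lift straight up.

```bash
python3 -m jog '{"claw":[1,1,0.6,0.4,0.2,0,0,0,0,0],"dp":[[0,0,1],[0,0,1.5],[0,0,1.5],[0,0,1.5],[0,0,1.5],[0,0,1.5],[0,0,1.5],[0,0,1.5],[0,0,1.5],[0,0,1.5]],"roll":[0,0,0,0,0,0,0,0,0,0]}';  python3 -m jog '{"claw":[0,0,0,0,0,0,0,0,0,0],"dp":[[0,0,8],[0,0,20],[0,0,40],[0,0,70],[0,0,110],[0,0,155],[0,0,200],[0,0,245],[0,0,275],[0,0,275]],"roll":[0,0,0,0,0,0,0,0,0,0]}'; python3 - <<'E'
from h import *
for i in range(2): shot(['wrist','scene'][i],['w4','s4'][i])
o=arm.get_obs(); print(o['position'],o['opening'],o['ft_force'],o['q'])
E
```

```text
time: 10.2
position: [557.5, 96.2, 28.7]
eef_rot: [-0.0, 0.015, 1.0, -0.0]
ft_force: [0.2, 0.3, -1.4]
opening: 0.998
time: 11.2
position: [560.7, 96.4, 311.5]
eef_rot: [0.006, 0.015, 1.0, 0.0]
ft_force: [0.8, -0.3, -0.2]
opening: 1.0
[558.06844789  96.2701616  305.7389787 ] 1.0001206265876017 [-0.70282238  0.37399216 -0.14574818] [ 5.66961120e-02  1.40110584e-01 -3.95405461e-02  1.38772222e+00
 -2.70866939e-05  8.72003048e-02]
```

View pics/w4.png

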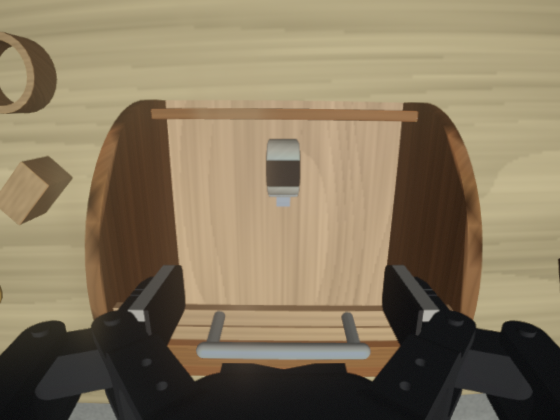

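View pics/s4.png

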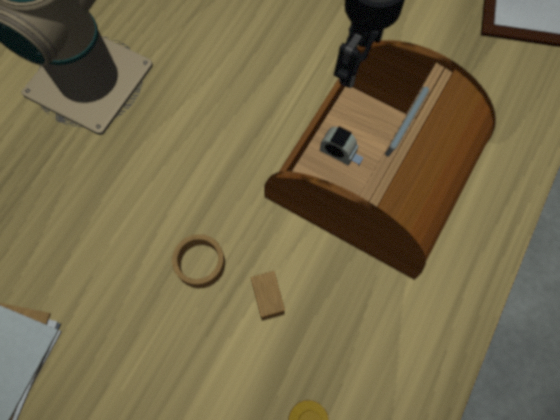

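The wrist view shows the tape measure upright on the bin floor at (283,167), with the handle bar at (283,351). I'll refine the handle position from this view.

```bash
python3 - <<'E'
from h import *
for n,b in(('w4',(190,335,375,365)),('s4',(375,80,440,165))):
    p,d,m=load(n); uu,vv=np.meshgrid(np.arange(b[0],b[2]),np.arange(b[1],b[3])); uv=np.c_[uu.ravel(),vv.ravel()]
    P=pts(m,uv,d); c=p[uv[:,1],uv[:,0]].astype(int)
    s=(c[:,0]>c[:,2]+4)&(c.sum(1)>150)&(P[:,2]>238)&(P[:,2]<256)
    Q=P[s]; r=cv2.minAreaRect(Q[:,:2].astype(np.float32)); print(n,s.sum(),r,np.percentile(Q[:,2],[5,50,90,97]))
p,d,m=load('w4')
uu,vv=np.meshgrid(np.arange(155,415),np.arange(100,130)); uv=np.c_[uu.ravel(),vv.ravel()]
P=pts(m,uv,d); c=p[uv[:,1],uv[:,0]].astype(int)
s=(P[:,2]>61)&(P[:,2]<71)&(uv[:,1]<125); print(s.sum(),cv2.minAreaRect(P[s][:,:2].astype(np.float32)),cv2.fitLine(P[s][:,:2].astype(np.float32),cv2.DIST_HUBER,0,.01,.01).ravel())
E
```

```text
w4 1132 ((661.6956787109375, 94.40582275390625), (124.3952865600586, 7.113409519195557), 87.86202239990234) [247.46622351 248.62838467 249.43560624 249.82750564]
s4 289 ((662.4022216796875, 91.68427276611328), (122.8221435546875, 7.122065544128418), 87.93221282958984) [244.80961283 247.16496147 248.99106624 249.70163287]
2878 ((493.3443603515625, 101.45286560058594), (291.82171630859375, 12.436235427856445), 87.85282897949219) [4.1748501e-02 9.9912816e-01 4.9323605e+02 1.0087247e+02]
```

```bash
python3 -m jog '{"claw":[0,0,0,0,0,0,0,0,0,0,0,0],"dp":[[10,0,0],[20,0,0],[30,0,0],[40,0,0],[50,0,0],[60,0,0],[70,-1,0],[80,-1,0],[90,-2,0],[100,-3,0],[104.5,-3,0],[104.5,-3,0]],"roll":[-8,-16,-24,-32,-40,-48,-56,-64,-72,-80,-88,-90]}';  python3 -m jog '{"claw":[0,0,0],"dp":[[0,0,0],[0,0,0],[0,0,0]],"roll":[0,0,0]}'; python3 - <<'E'
from h import *
shot('wrist','w5');o=arm.get_obs(); print(o['position'],o['eef_rot'],o['q'])
E
```

```text
time: 12.5
position: [661.4, 93.1, 301.1]
eef_rot: [-0.001, 0.719, 0.695, -0.002]
ft_force: [-0.5, 0.5, -1.3]
opening: 1.004
time: 12.8
position: [661.5, 93.3, 303.0]
eef_rot: [-0.001, 0.718, 0.696, -0.001]
ft_force: [-0.7, 0.8, -0.9]
opening: 0.998
[661.61618123  93.24444005 303.31563924] [-3.35000788e-04  7.17651380e-01  6.96402365e-01 -3.60407864e-04] [4.33176816e-02 3.30493710e-01 1.95831945e-01 1.43711844e+00
 2.14759110e-05 1.64416578e+00]
```

View pics/w5.png

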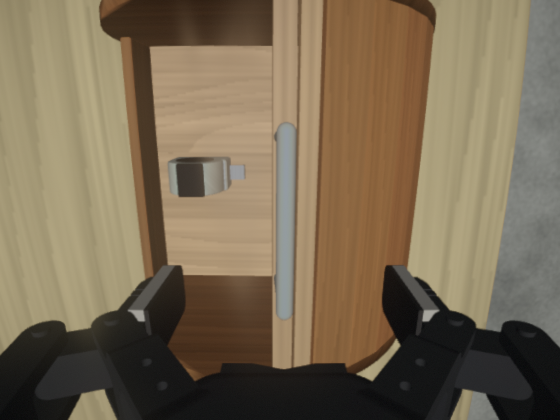

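The bar at u≈285 sits midway between the jaws. Descend and pinch.

```bash
python3 -m jog '{"claw":[0,0,0,0,0],"dp":[[0,0,-25],[0,0,-50],[0,0,-68],[0,0,-75],[0,0,-75]],"roll":[0,0,0,0,0]}';  python3 -m jog '{"claw":[0.4,0.7,1,1,1,1,1,1,1,1],"dp":[[0,0,0],[0,0,0],[0,0,0],[0,0,0],[0,0,0],[0,0,0],[0,0,0],[0,0,0],[0,0,0],[0,0,0]],"roll":[0,0,0,0,0,0,0,0,0,0]}'; python3 - <<'E'
import numpy as np
R=198;ex=np.array([.9993,-.037])
t0=1.657;h0=np.array([-R*np.cos(t0),R*np.sin(t0)])
prev=h0*0
for i,t in enumerate(np.linspace(t0,.183,25)):
    h=np.array([-R*np.cos(t),R*np.sin(t)])-h0
    print(i,round(t-.183,2),(h[0]*ex).round(1),h[1].round(1))
E
```

```text
time: 13.35
position: [661.1, 93.2, 227.6]
eef_rot: [-0.001, 0.718, 0.696, -0.001]
ft_force: [0.1, 0.4, -0.0]
opening: 1.001
time: 14.35
position: [662.4, 93.3, 229.4]
eef_rot: [0.0, 0.718, 0.696, 0.0]
ft_force: [-1.0, 0.2, 3.7]
opening: 0.116
0 1.47 [ 0. -0.] 0.0
1 1.41 [-12.1   0.4] 0.7
2 1.35 [-24.3   0.9] 0.6
3 1.29 [-36.4   1.3] -0.2
4 1.23 [-48.5   1.8] -1.8
5 1.17 [-60.4   2.2] -4.1
6 1.11 [-72.2   2.7] -7.1
7 1.04 [-83.7   3.1] -10.8
8 0.98 [-95.    3.5] -15.3
9 0.92 [-106.     3.9] -20.4
10 0.86 [-116.7    4.3] -26.2
11 0.8 [-127.     4.7] -32.7
12 0.74 [-136.9    5.1] -39.7
13 0.68 [-146.3    5.4] -47.4
14 0.61 [-155.3    5.7] -55.6
15 0.55 [-163.7    6.1] -64.4
16 0.49 [-171.6    6.4] -73.6
17 0.43 [-178.9    6.6] -83.4
18 0.37 [-185.6    6.9] -93.5
19 0.31 [-191.6    7.1] -104.1
20 0.25 [-197.     7.3] -115.0
21 0.18 [-201.7    7.5] -126.2
22 0.12 [-205.7    7.6] -137.6
23 0.06 [-209.     7.7] -149.4
24 0.0 [-211.6    7.8] -161.2
```

```bash
python3 -m jog '{"claw":[1,1,1,1,1,1],"dp":[[-6,0,0],[-12,0,0.5],[-18,0.5,0.5],[-24,1,0.5],[-30,1,0.5],[-36,1,0]],"roll":[0,0,0,0,0,0]}'
```

```text
time: 14.95
position: [628.4, 94.6, 230.0]
eef_rot: [0.002, 0.718, 0.696, 0.003]
ft_force: [5.6, 1.5, 2.6]
opening: 0.113
```

Moving at about 5 N. On along the arc, to index 12.

```bash
python3 -m jog '{"claw":[1,1,1,1,1,1,1,1,1,1],"dp":[[-12,0.5,-1.5],[-24,1,-4],[-36,1.5,-7],[-47,2,-11],[-59,2.5,-15],[-70,3,-20],[-81,3.5,-26],[-91,3.5,-33],[-101,4,-40],[-101,4,-40]],"roll":[0,0,0,0,0,0,0,0,0,0]}'
```

```text
time: 15.95
position: [523.0, 98.7, 188.4]
eef_rot: [-0.001, 0.718, 0.696, -0.0]
ft_force: [-2.0, 1.7, 2.8]
opening: 0.112
```

```bash
python3 -m jog '{"claw":[1,1,1,1,1,1,1,1,1],"dp":[[-9,0.5,-8],[-18,0.5,-16],[-27,1,-25],[-35,1.5,-34],[-42,1.5,-44],[-49,2,-54],[-55,2,-64],[-60,2,-75],[-60,2,-75]],"roll":[0,0,0,0,0,0,0,0,0]}'
```

```text
time: 16.85
position: [464.1, 101.0, 111.5]
eef_rot: [-0.001, 0.718, 0.696, 0.0]
ft_force: [6.5, 4.9, -5.9]
opening: 0.111
```

```bash
python3 -m jog '{"claw":[1,1,1,1,1],"dp":[[-5,0,-11],[-9,0,-23],[-12,0.5,-34],[-14,0.5,-44],[-14.5,0.5,-46]],"roll":[0,0,0,0,0]}';python3 -m jog '{"claw":[1,1,1,1],"dp":[[0,0,-1],[0,0,-2],[0,0,-3],[0,0,-3]],"roll":[0,0,0,0]}'; python3 - <<'E'
from h import *
shot('scene','s6');shot('top','t6')
E
```

```text
time: 17.35
position: [450.2, 101.0, 66.5]
eef_rot: [-0.0, 0.718, 0.696, 0.0]
ft_force: [0.8, 3.3, 11.6]
opening: 0.115
time: 17.75
position: [450.2, 101.0, 66.4]
eef_rot: [-0.001, 0.718, 0.696, -0.0]
ft_force: [-4.8, 3.7, 21.2]
opening: 0.116
```

View pics/s6.png

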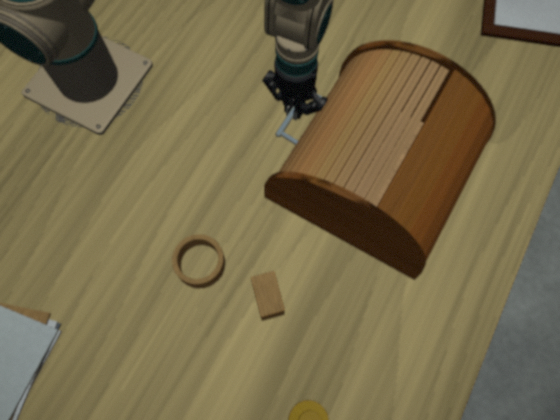

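The cover is against its stop: z no longer moves and the force has risen to 21 N. I'll take the load off and open only part way, because the rear finger has about 34 mm before the slats. Then lift clear.

```bash
python3 -m jog '{"claw":[1,1,0.8,0.68,0.68,0.68,0.68],"dp":[[0,0,1],[0,0,3],[0,0,3],[0,0,3],[0,0,3],[0,0,3],[0,0,3]],"roll":[0,0,0,0,0,0,0]}'
```

```text
time: 18.55
position: [449.9, 100.5, 67.4]
eef_rot: [-0.0, 0.718, 0.696, -0.001]
ft_force: [0.7, 0.2, -0.5]
opening: 0.32
```

```bash
python3 -m jog '{"claw":[0.68,0.68,0.68,0.68,0.68,0.68,0.68,0.68,0.68,0.68,0.68],"dp":[[0,0,4],[0,0,12],[0,0,24],[0,0,40],[-4,0,65],[-15,0,100],[-30,0,140],[-45,0,180],[-60,0,210],[-60,0,210],[-60,0,210]],"roll":[0,0,0,0,0,0,0,0,0,0,0]}'; python3 - <<'E'
from h import *
print(arm.get_obs()['ft_force'])
for n,b in(('scene',(255,60,330,200)),('wrist',(0,0,560,420))):
    p,d,m=shot(n,n+'7'); uu,vv=np.meshgrid(np.arange(b[0],b[2]),np.arange(b[1],b[3])); uv=np.c_[uu.ravel(),vv.ravel()]
    P=pts(m,uv,d); c=p[uv[:,1],uv[:,0]].astype(int)
    s=(c[:,0]>c[:,2]+4)&(c.sum(1)>150)&(P[:,2]>70)&(P[:,2]<100)&(abs(P[:,1]-100)<60)
    Q=P[s]
    if len(Q)>5: print(n,len(Q),cv2.minAreaRect(Q[:,:2].astype(np.float32)),np.percentile(Q[:,2],[5,50,90]))
E
```

```text
time: 19.65
position: [391.2, 100.8, 279.6]
eef_rot: [0.001, 0.718, 0.696, 0.002]
ft_force: [-0.5, -0.1, 0.3]
opening: 0.324
[-0.50415866 -0.1291047   0.26094238]
scene 279 ((466.7592468261719, 99.19700622558594), (119.44425201416016, 40.167198181152344), 87.7135009765625) [79.01686405 86.13143884 89.31377109]
wrist 802 ((468.9903869628906, 100.17965698242188), (118.9629135131836, 41.922157287597656), 87.60894012451172) [80.99893937 87.78265099 89.15302824]
```

View pics/scene7.png

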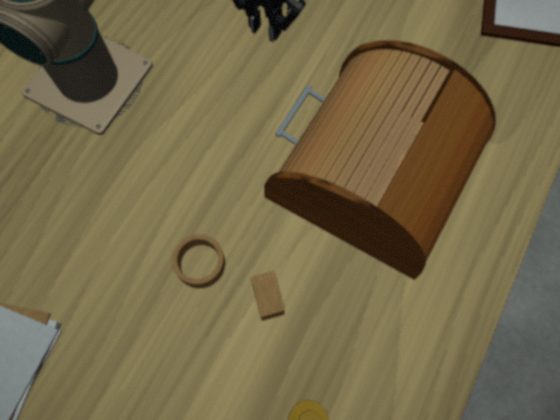

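View pics/wrist7.png

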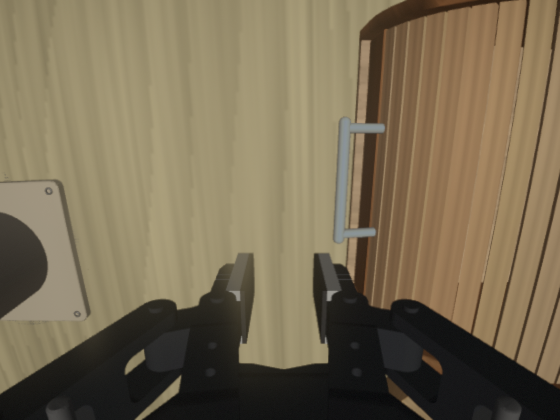

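The cover looks shut, with the handle centre at about 81–82 mm against 81 expected. Unloading while still gripped may have raised it up to 1 mm, so I'll press once more on the bar with closed fingertips.

```bash
python3 -m jog '{"claw":[1,1,1,1,1,1,1,1,1,1],"dp":[[20,0,0],[40,0,0],[60,0,0],[60,0,-40],[60,0,-80],[60,0,-120],[60,0,-150],[60,0,-170],[60,0,-182],[60,0,-184]],"roll":[0,0,0,0,0,0,0,0,0,0]}'; python3 -m jog '{"claw":[1,1,1,1,1,1,1],"dp":[[0,0,-1.5],[0,0,-3],[0,0,-4.5],[0,0,-6],[0,0,-7],[0,0,-8],[0,0,-8]],"roll":[0,0,0,0,0,0,0]}'
```

```text
time: 20.75
position: [448.5, 100.5, 91.4]
eef_rot: [-0.002, 0.718, 0.696, -0.002]
ft_force: [0.1, 0.3, -0.3]
opening: 0.001
time: 21.45
position: [451.0, 100.8, 86.9]
eef_rot: [0.0, 0.718, 0.696, 0.0]
ft_force: [-2.8, -0.4, 6.9]
opening: -0.002
```

```bash
python3 -m jog '{"claw":[1,1,1,1],"dp":[[0,0,-1],[0,0,-2],[0,0,-3],[0,0,-3]],"roll":[0,0,0,0]}'; python3 -m jog '{"claw":[1,1,1,1,1,1,1,1,1],"dp":[[0,0,3],[0,0,10],[0,0,30],[0,0,70],[0,0,110],[-20,0,150],[-40,0,180],[-60,0,190],[-60,0,190]],"roll":[0,0,0,0,0,0,0,0,0]}'; python3 - <<'E'
from h import *
shot('scene','s8'); p,d,m=shot('top','t8'); shot('wrist','w8')
p,d,m=load('w8'); uu,vv=np.meshgrid(np.arange(560),np.arange(420)); uv=np.c_[uu.ravel(),vv.ravel()]
P=pts(m,uv,d); c=p[uv[:,1],uv[:,0]].astype(int)
s=(c[:,0]>c[:,2]+4)&(c.sum(1)>150)&(P[:,2]>70)&(P[:,2]<100)&(abs(P[:,1]-100)<60)
print(np.percentile(P[s][:,2],[50,90]),arm.get_obs()['ft_force'])
E
```

```text
time: 21.85
position: [451.2, 100.8, 86.5]
eef_rot: [0.0, 0.718, 0.696, 0.0]
ft_force: [-9.9, -0.8, 25.8]
opening: -0.002
time: 22.75
position: [390.0, 100.9, 275.0]
eef_rot: [0.001, 0.718, 0.696, 0.001]
ft_force: [0.3, -0.3, -0.7]
opening: -0.001
[87.05687628 88.2808864 ] [1.33682679 0.60415781 0.08834621]
```

View pics/t8.png

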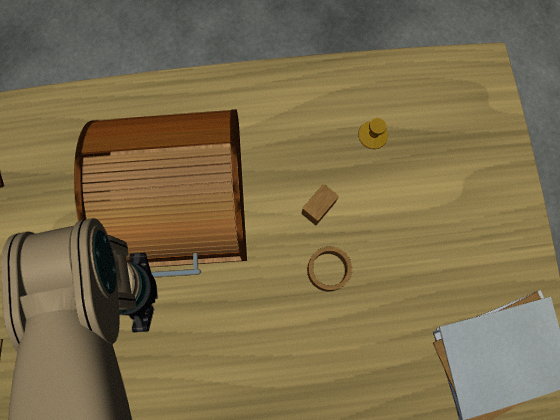

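The top view shows the cover down over the whole front, with the handle at (175,272). The tape measure isn't outside the bin, and the ring, carton and candle holder haven't moved. The bar top is at 87 mm, as expected when shut, and the arm is clear. Handing in.

```bash
python3 -c "
from workcell import arm
print(arm.close_job())"
```

```text
the job is handed in; nothing more can be done
None
```

The tape measure is inside the bin with the cover rolled fully shut, and I handed the job in at about 23 s of the 67 s allowed.

- **Placing:** I gripped it across its flat sides and lowered it until the wrist force showed floor contact, about 15 N. Then I eased the load, opened the jaws and lifted away. The wrist and scene pictures showed it upright on the bin floor.
- **Closing:** I pinched the handle and moved it along its arc until it met the stop, where z stopped changing and the force rose to 21 N. Letting go may have raised the handle by up to 1 mm, so I pressed it down once more with closed fingertips, up to 26 N.
- **Last checks:** The top of the handle bar measured 87–88 mm, against 87 expected when shut. The cover filled the whole opening, the other three objects had not moved, and the arm was clear with no force on it. No check failed. The tape measure can't be seen with the cover shut, so that it is still inside rests on the picture taken before closing and on none showing it outside.

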